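# Reset the printing jig with the guarded pair of keys

## Robot

A 6-joint arm with a two-finger parallel gripper is mounted at the origin on a cart in front of the work surface, level with it; the furniture and walls round the work are solid. World frame = base frame: x ahead of the robot, y to its left, z up, the work surface at z = 0. Lengths are in m, angles in rad, forces in N, time in s.
With the tool pointing down it reaches from about 0.35 to 0.925 m from the base axis. Payload 6.4 kg.
Tool frame: the origin (TCP) lies at the very end of the fingers, on their centre line; the grasp point (between the pads) lies hold_point_z behind it (hold_point_z is the distance from the TCP to the grasp point, in m); x points along the fingers, y is the direction in which the jaws open and shut, and the axes are right-handed (so a half turn about x gives the same grasp; the last joint's range is limited). The gripper opens to 94 mm and grips with 3 to 60 N. Pads are 16 mm wide; open, the fingers measure 119 mm over their backs; the gripper's body (75 mm by 177 mm) begins 78 mm behind the grasp point.
Start: joints at [1.078, 0.245, 1.558, -0, 1.339, -0.174], TCP at [0.204, 0.617, 0.205] pointing down, gripper open.
Joint ranges: [-3.13, 3.13], [-1.02, 2.26], [0.13, 2.54], [-0.95, 4.09], [0.21, 2.88], [-2.74, 2.74]. Speed limits (rad/s): [2.57, 2.57, 3.14, 3.14, 3.14, 3.14].

## Interface

Orientations are given as [roll, pitch, yaw] about the fixed x, y, z axes, in that order (R = Rz(yaw) Ry(pitch) Rx(roll)).
In Python, from rig import state, snapshot, calibration, close_job, hold_point_z gives the robot as it stands.
- The arm moves only by the tool play_rows, never from a script. Its argument "moves" is a list of rows, each a list of 3 entries, a list of its own where there are three numbers: the gripper command: -1 is shut, 1 is fully open, values between are in proportion, then the shift along the tool's x, y, z in cm, then the turn, a rotation vector about the tool's x, y, z in degrees. In form: [[fingers, [dx, dy, dz], [wx, wy, wz]], ...]. A call has 1 to 5 rows; each row shifts and turns the commanded pose from where the row before left it, along the tool's axes as they then stand; what a row does not reach is not made up. A row lasts 1/10 s, in which the tool goes at most 50 mm and 8.59 degrees, less where a joint would pass 70% of its speed; a pose out of reach is approached as far as the arm can. A call is refused whole if a number of a shift passes 5 or a number of a turn 8.59, either way. A call with a gripper value outside its range is refused whole. The fingers move at their own pace and stop on an object; "grip_force" is the grip in N (left out, the last holds). Time passes only in rows, so rows that do not move let the fingers close. It gives the time, the measured TCP pose, the force and the opening at its end, in the units of the state.
- state(): the state, without advancing time (a new reading comes with each control period).
- snapshot(name): name is "scene" or "top"; returns the picture (420x560x3 uint8, red, green, blue); there is no depth.
- calibration(name): a dict with "mtx" (3x3 intrinsics, pixels), "world_to_cam" (4x4, takes a point from world to camera coordinates). Camera axes: x right, y down, z forward; pixel columns grow to the right and rows downward; lengths in m; the calibration is good to about 2 mm. A picture is of the moment at which its call begins. calibration takes no time and is no camera call.
- close_job(): hands the job in, once; it reports no verdict.
The state is a dict: "t": time; "joints": joint angles; "qvel": joint speeds; "tau": joint torques, N m; "tool_pos": TCP position; "orientation": TCP orientation; "ft_force": force on the tool from outside, world axes, zero at the start; "ft_torque": the same for the moment, N m; "gripper_width": finger opening in m.
Only numpy, scipy, OpenCV 4.12 (cv2) and the standard library are available. Lean on these libraries where they do the work, as an engineer would, in place of code of your own. Each camera call takes 0.05 s, during which the arm holds its last target.

## Task

Reset the printing jig: with the fingertips push the sliding guard on the grey reset box fully back, press the two round keys together and keep both fully down for three seconds, let both come up again, then push the guard fully closed over the keys. Never press one round key without the other, leave the small square key between them alone, only push the guard (do not pinch it), and do not lift or shove the box or disturb the things beside it.

Things in the scene. Friction and masses are not known exactly. Their poses are not given: they have to be found in the camera images.
- reset_box: Low grey box, loose on rubber feet (2 kg; slides if pushed with over about 10 N), 120 mm in x, 130 mm in y, panel 45 mm above the bench. Origin: centre of its underside; x from front (keys) to rear, y left, z up. Guide rails along x on both sides of the panel: inner faces at y = +-50 mm, tops 65 mm above the bench. The printing jig, fixed, up to 300 mm high, stands to its front right.
- guard (a joint): Position of the aluminium sliding guard in m: 0 = closed over the keys, 0.048 = fully back at its stop, all three keys bare. It moves along the box's +x as it opens. It starts closed or a few mm ajar, stays where it is left, and takes 1 to 2 N to move.
- guard_tab (a point): Centre of the guard's upright tab (5 mm thick in x, 60 mm wide in y, top 84 mm above the bench), 72 mm above the bench; axes as the box's. The guard's flat plate, top 61 mm above the bench, reaches 37 mm in front of this point and 7 mm behind. Push the tab's front face to open, its rear face to close. Box frame x of this point: -10 mm closed, +38 mm fully open.
- key_left_top (a point): Centre of the top face of the left round key (box frame x = -25, y = +28 mm; 22 mm in diameter, top 53 mm above the bench when up). Under the guard while that is closed (5 mm below the plate). Seat of one fingertip; the two round keys are 56 mm apart.
- key_right_top (a point): The same for the right round key (box frame x = -25, y = -28 mm).
- key_left (a joint): How far the left round key is pressed, in m: 0 up, 0.006 fully down (at a hard stop, its top then 47 mm above the bench). A spring brings it back; 2.4 N starts it and about 5 N holds it fully down.
- key_right (a joint): The same for the right round key.
- key_mid (a joint): How far the square key (14 x 14 mm, same height as the round ones, half-way between them) is pressed, in m. It must stay up.
- ink_pot: Loose bystander: pale ink pot with screw lid, 54 mm in diameter, 55 mm high, behind the box. Origin at its foot.
- tape_roll: Loose bystander: beige roll of masking tape lying flat, 70 mm in diameter, 25 mm high, behind the box. Origin at its foot.
- stray_cap: Loose bystander: black round moulded cap, 24 mm in diameter, 9 mm high, on the bench to the right of the box. Origin at its foot.

How it is judged:
By the outcome, as a careful person would: the job done as asked, in the order asked, and still so for the second after the job is handed in, with the robot touching nothing.
It also fails if it takes over 61 s, if anything falls off the work surface, if the arm or the gripper's body presses on something with over 40 N, if the wrist force passes 120 N, or if a joint passes its speed limit or range.

## Working session

There is one attempt and no reset: what is moved stays moved. The work goes in short steps, Python scripts to look and compute and a tool call to move; the robot and the scene stay as the last step left them, time stands still between calls to the robot, and variables do not carry over. Pictures are saved under pics/ and viewed, and the job is handed in when it is done.

Besides the shell and the picture viewer there is one more tool, called after "Call:" as name(argument=value, ...), one argument or row to a line, values as JSON. play_rows: Moves the arm, as the interface text tells. Its arguments: {"type":"object","properties":{"moves":{"type":"array"},"grip_force":{"type":"number"}},"required":["moves"]}

```bash
ls; mkdir -p pics; python3 - <<'E'
from rig import *
import cv2
print(state(), hold_point_z if not callable(hold_point_z) else hold_point_z())
for n in("scene","top"):
    cv2.imwrite(f"pics/{n}0.png",cv2.cvtColor(snapshot(n),cv2.COLOR_RGB2BGR)); print(calibration(n))
E
```

```text
pics
{'t': 0.0, 'joints': array([ 1.07789197e+00,  2.45775398e-01,  1.55900677e+00, -1.63946702e-05,
        1.33866309e+00, -1.74040598e-01]), 'qvel': array([-0.00022226, -0.00066284, -0.00065052,  0.00078369,  0.00084242,
       -0.00110974]), 'tau': array([ 3.04241039e-03, -4.15854514e+01, -3.14594901e+01,  6.86083222e-02,
        3.34762386e-02, -1.41441233e-04]), 'tool_pos': array([0.20344508, 0.61671872, 0.20437398]), 'orientation': array([-1.73622874,  1.56894366, -2.05508871]), 'ft_force': array([-0.14269795,  0.92313323, -0.51715861]), 'ft_torque': array([ 0.01264289, -0.0049119 , -0.0501589 ]), 'gripper_width': 0.09384641388699719} 0.0188
{'mtx': array([[515.08902969,   0.        , 278.61953671],
       [  0.        , 515.08902969, 209.96056605],
       [  0.        ,   0.        ,   1.        ]]), 'world_to_cam': array([[ 0.77432763, -0.63264476,  0.01331617, -0.67178821],
       [-0.36823726, -0.46761919, -0.80357552,  0.17478946],
       [ 0.51460474,  0.61732722, -0.59505383,  0.70569568],
       [ 0.        ,  0.        ,  0.        ,  1.        ]])}
{'mtx': array([[536.58359056,   0.        , 275.93239025],
       [  0.        , 536.58359056, 202.70572449],
       [  0.        ,   0.        ,   1.        ]]), 'world_to_cam': array([[ 4.32602075e-03, -9.99990582e-01,  3.47188437e-04,
        -2.58949221e-01],
       [-9.83149128e-01, -4.31661439e-03, -1.82754368e-01,
         6.53728416e-01],
       [ 1.82754146e-01,  4.49261180e-04, -9.83158543e-01,
         8.19215284e-01],
       [ 0.00000000e+00,  0.00000000e+00,  0.00000000e+00,
         1.00000000e+00]])}
```

View pics/scene0.png

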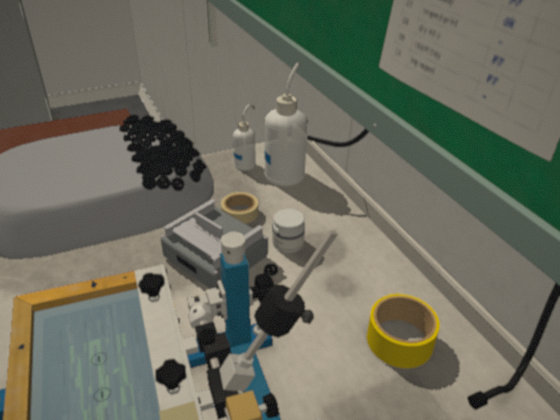

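View pics/top0.png

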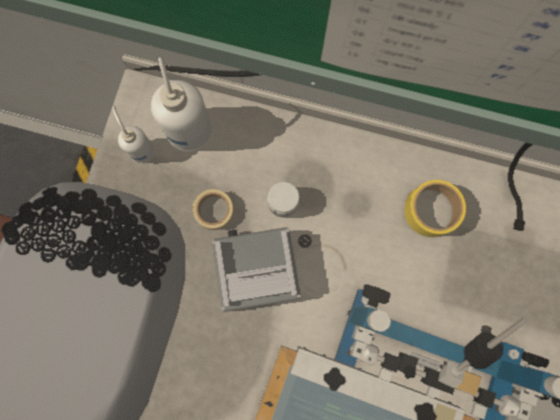

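```bash
cat > h.py <<'E'
import numpy as np, cv2
from rig import *
def ray(n,u,v):
    c=calibration(n);T=c["world_to_cam"];R=T[:3,:3];o=-R.T@T[:3,3]
    d=R.T@np.linalg.inv(c["mtx"])@np.array([u,v,1.]);return o,d
def onz(n,u,v,z):
    o,d=ray(n,u,v);return o+d*(z-o[2])/d[2]
def proj(n,p):
    c=calibration(n);q=c["world_to_cam"]@np.append(p,1);q=c["mtx"]@q[:3];return q[:2]/q[2]
def tri(u1,u2):
    o1,d1=ray("top",*u1);o2,d2=ray("scene",*u2)
    A=np.stack([d1,-d2],1);s=np.linalg.lstsq(A,o2-o1,rcond=None)[0]
    a=o1+d1*s[0];b=o2+d2*s[1];return (a+b)/2,np.linalg.norm(a-b)
E
python3 - <<'E'
import cv2
a=cv2.imread("pics/top0.png")[215:325,195:345];cv2.imwrite("pics/topz.png",cv2.resize(a,None,fx=5,fy=5,interpolation=cv2.INTER_CUBIC))
a=cv2.imread("pics/scene0.png")[190:300,150:300];cv2.imwrite("pics/scenez.png",cv2.resize(a,None,fx=5,fy=5,interpolation=cv2.INTER_CUBIC))
from h import *
print(onz("top",257,268,.045),onz("top",303,240,.0), proj("top",[.204,.617,.2]),proj("scene",[.204,.617,.2]))
E
```

```text
[ 0.54922919 -0.22567827  0.045     ] [ 0.60060045 -0.30320866  0.        ] [-435.28674807  539.17805858] [-154.32303691   42.08279755]
```

View pics/topz.png

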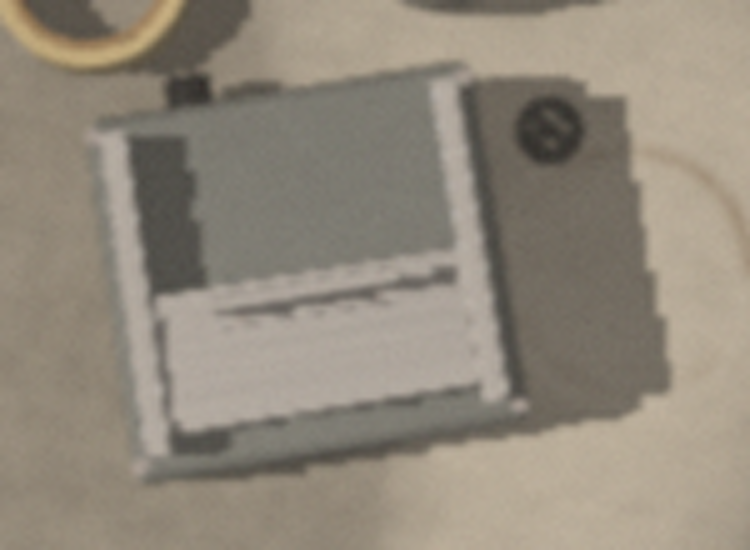

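View pics/scenez.png

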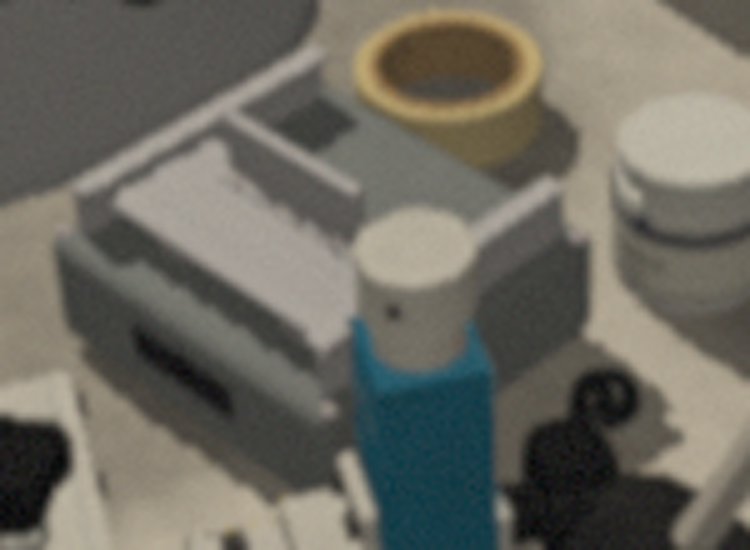

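```bash
python3 - <<'E'
from h import *
a=cv2.imread("pics/top0.png");a=cv2.resize(a[215:325,195:345],None,fx=8,fy=8,interpolation=cv2.INTER_CUBIC)[:600]
hsv=cv2.cvtColor(a,cv2.COLOR_BGR2HSV)
cv2.imwrite("pics/topz8.png",cv2.resize(cv2.convertScaleAbs(a[:,0:800],alpha=1.6,beta=-60),(800,400)) if 0 else cv2.convertScaleAbs(a[:600,0:800],alpha=1.6,beta=-60))
g=cv2.cvtColor(cv2.imread("pics/top0.png"),cv2.COLOR_BGR2GRAY)
for v in (244,250,256,262,268,274,280,286,292,298,303): print(v,list(g[v,212:305]))
E
```

```text
244 [np.uint8(131), np.uint8(132), np.uint8(135), np.uint8(153), np.uint8(168), np.uint8(172), np.uint8(168), np.uint8(166), np.uint8(135), np.uint8(93), np.uint8(79), np.uint8(79), np.uint8(78), np.uint8(80), np.uint8(78), np.uint8(77), np.uint8(81), np.uint8(79), np.uint8(80), np.uint8(86), np.uint8(104), np.uint8(120), np.uint8(123), np.uint8(122), np.uint8(121), np.uint8(123), np.uint8(121), np.uint8(120), np.uint8(121), np.uint8(121), np.uint8(120), np.uint8(120), np.uint8(121), np.uint8(121), np.uint8(123), np.uint8(121), np.uint8(123), np.uint8(123), np.uint8(123), np.uint8(122), np.uint8(121), np.uint8(121), np.uint8(124), np.uint8(124), np.uint8(122), np.uint8(124), np.uint8(122), np.uint8(119), np.uint8(121), np.uint8(123), np.uint8(119), np.uint8(121), np.uint8(120), np.uint8(122), np.uint8(122), np.uint8(122), np.uint8(122), np.uint8(120), np.uint8(119), np.uint8(119), np.uint8(120), np.uint8(119), np.uint8(121), np.uint8(122), np.uint8(120), np.uint8(122), np.uint8(120), np.uint8(120), np.uint8(124), np.uint8(122), np.uint8(128), np.uint8(153), np.uint8(166), np.uint8(17
[... 13472 characters left out ...]
8(118), np.uint8(119), np.uint8(118), np.uint8(120), np.uint8(118), np.uint8(114), np.uint8(113), np.uint8(113), np.uint8(107), np.uint8(109), np.uint8(103), np.uint8(101), np.uint8(99), np.uint8(98), np.uint8(91), np.uint8(88), np.uint8(86), np.uint8(87), np.uint8(89), np.uint8(92), np.uint8(95), np.uint8(96), np.uint8(98), np.uint8(98), np.uint8(108), np.uint8(114), np.uint8(117), np.uint8(118), np.uint8(116), np.uint8(117), np.uint8(123), np.uint8(141), np.uint8(153), np.uint8(158), np.uint8(157), np.uint8(158), np.uint8(158), np.uint8(159), np.uint8(161), np.uint8(165), np.uint8(174), np.uint8(174), np.uint8(172), np.uint8(173), np.uint8(174), np.uint8(174), np.uint8(172), np.uint8(172)]
```

View pics/topz8.png

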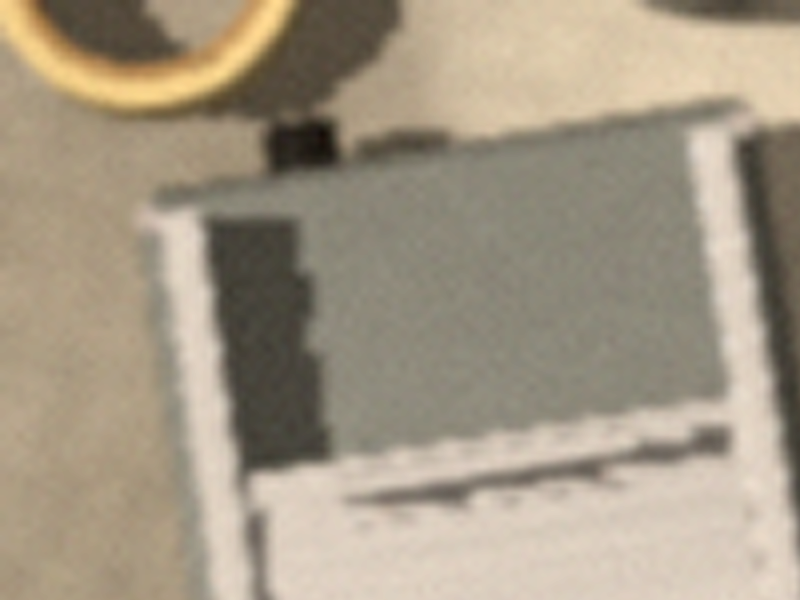

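```bash
python3 - <<'E'
from h import *
g=cv2.cvtColor(cv2.imread("pics/top0.png"),cv2.COLOR_BGR2GRAY).astype(float)
def cross(v,u0,u1,lev,rise):
    r=g[v]
    for u in range(u0,u1):
        a,b=r[u],r[u+1]
        if rise and a<lev<=b or (not rise and a>=lev>b): return u+(lev-a)/(b-a)
def line(name,f):
    P=[]
    for v in range(242,302):
        u=f(v)
        if u: P.append(onz("top",u,v,.065)[:2])
    P=np.array(P);vx=cv2.fitLine(P.astype(np.float32),cv2.DIST_HUBER,0,1e-5,1e-5).ravel()
    d=vx[:2]*np.sign(vx[0]);n=np.array([-d[1],d[0]])
    print(name,len(P),"yaw",np.degrees(np.arctan2(d[1],d[0])),"pt",vx[2:],"rms",np.std((P-vx[2:])@n));return d,vx[2:]
L0=lambda v:214.5+(v-244)*.145
lo=line("Lout",lambda v:cross(v,int(L0(v))-3,int(L0(v))+4,150,True))
li=line("Lin",lambda v:cross(v,int(L0(v))+3,int(L0(v))+9,130,False) if v<270 else None)
R0=lambda v:288+(v-244)*.168
ro=line("Rout",lambda v:cross(v,int(R0(v))-3,int(R0(v))+4,130,False) if v<296 else None)
ri=line("Rin",lambda v:cross(v,int(R0(v))-9,int(R0(v))-2,147,True) if v<264 else None)
d=(lo[0]+ro[0]);d/=np.linalg.norm(d);n=np.array([-d[1],d[0]])
for a in (lo,li,ro,ri): print(n@a[1])
E
```

```text
Lout 60 yaw 9.702999 pt [ 0.5355738  -0.16661167] rms 0.0005530702919959125
Lin 28 yaw 9.14643 pt [ 0.5679885  -0.16914693] rms 0.00026995230096726934
Rout 54 yaw 9.479346 pt [ 0.55751073 -0.28032377] rms 0.00046405404192288735
Rin 22 yaw 10.028449 pt [ 0.5676114  -0.27026016] rms 0.00025067337092071285
-0.25351834
-0.261419
-0.369296
-0.361056
```

```bash
cat >> h.py <<'E'
YAW=np.radians(9.6);D=np.array([np.cos(YAW),np.sin(YAW)]);N=np.array([-D[1],D[0]])
E
python3 - <<'E'
from h import *
g={n:cv2.cvtColor(cv2.imread(f"pics/{n}0.png"),cv2.COLOR_BGR2GRAY).astype(np.float32) for n in("top","scene")}
# profiles along box x at given y offset & height, s = d.p
nc=-0.3113
def prof(n,y,z,s):
    uv=np.array([proj(n,np.append(D*a+N*(nc+y),z)) for a in s],np.float32)
    return cv2.remap(g[n],uv[:,:1].copy(),uv[:,1:].copy(),cv2.INTER_LINEAR).ravel()
s=np.arange(.42,.60,.002)
def show(n,y,z):
    p=prof(n,y,z,s);print(n,y,z);print(" ".join(f"{int(a*1000)}:{int(b)}" for a,b in zip(s,p)))
show("top",.054,.065);show("top",-.054,.065);show("top",-.03,.045);show("top",0.03,.061);show("top",0.0,.061);show("top",-.03,.061)
show("scene",.054,.065);show("scene",-.054,.065)
E
```

```text
top 0.054 0.065
420:144 422:140 424:140 426:137 428:135 430:132 432:135 434:135 436:137 438:138 440:138 442:132 444:111 446:107 448:117 450:124 452:142 454:168 456:171 458:171 460:171 462:171 464:170 466:168 468:169 470:169 472:172 474:171 476:169 478:170 480:169 482:171 484:170 486:169 488:169 490:169 492:170 494:171 496:168 498:168 500:168 502:168 504:171 506:169 508:168 510:167 512:167 514:168 516:169 518:168 520:169 522:168 524:169 526:170 528:169 530:169 532:169 534:170 536:170 538:169 540:169 542:169 544:170 546:171 548:171 550:171 552:172 554:167 556:142 558:114 560:112 562:127 564:134 566:133 568:133 570:134 572:131 574:119 576:104 578:138 580:167 582:163 584:136 586:112 588:88 590:83 592:85 594:90 596:102 598:113
top -0.054 0.065
420:170 422:172 424:172 426:173 428:172 430:173 432:173 434:173 436:173 438:166 440:127 442:104 444:97 446:103 448:117 450:125 452:149 454:170 456:170 458:169 460:169 462:168 464:170 466:170 468:170 470:170 472:170 474:170 476:170 478:169 480:168 482:170 484:169 486:170 488:170 490:169 492:169 494:170 496:168 498:169 500:169 502:170 504:169 506:168 
[... 4045 characters left out ...]
:31 422:50 424:59 426:66 428:77 430:94 432:102 434:110 436:114 438:113 440:110 442:91 444:67 446:62 448:66 450:86 452:125 454:156 456:163 458:163 460:165 462:164 464:162 466:156 468:155 470:149 472:128 474:112 476:105 478:102 480:103 482:114 484:131 486:153 488:168 490:173 492:174 494:172 496:171 498:173 500:172 502:172 504:171 506:170 508:170 510:170 512:171 514:171 516:172 518:164 520:153 522:149 524:147 526:147 528:149 530:149 532:148 534:150 536:149 538:149 540:145 542:143 544:140 546:138 548:140 550:143 552:140 554:133 556:111 558:88 560:82 562:82 564:87 566:95 568:110 570:127 572:141 574:149 576:151 578:150 580:149 582:149 584:152 586:157 588:165 590:172 592:175 594:176 596:176 598:176
```

```bash
cat >> h.py <<'E'
from scipy.spatial.transform import Rotation as Ro
def tool():
    s=state();return s,Ro.from_euler("xyz",s["orientation"]).as_matrix()
def box2w(x,y,z,s0=.504,n0=-.3113): return np.append(D*(s0+x)+N*(n0+y),z)
E
python3 - <<'E'
from h import *
s,R=tool();print(R.round(4))
print("cap",tri((379,320),(233,241)))
print("knob",tri((485,349),(280,308)))
print("rail RR", tri((195+455/5,215+82/5),(150+557/5,190+182/5)))
print("rail LR", tri((195+110/5,215+132/5),(150+322/5,190+52/5)))
print("tab R top", tri((195+445/5,215+262/5),(150+360/5,190+190/5)))
print("pot top",tri((283,193),(289,219)))
for n,p in (("keysc",box2w(-.025,0,.053)),("tab",box2w(-.0085,0,.072))): print(n,p,proj("top",p),proj("scene",p))
# bin height: caps
E
```

```text
[[-8.000e-04  3.134e-01  9.496e-01]
 [-1.500e-03  9.496e-01 -3.134e-01]
 [-1.000e+00 -1.700e-03 -3.000e-04]]
cap (array([ 0.47216384, -0.39581774,  0.18686794]), np.float64(0.0015030734019057794))
knob (array([ 0.43599775, -0.52635827,  0.21041907]), np.float64(0.0006708853749615695))
rail RR (array([ 0.60749818, -0.27293541,  0.06560368]), np.float64(0.001490787710655838))
rail LR (array([ 0.59191747, -0.16170346,  0.06036581]), np.float64(0.002619083952556952))
tab R top (array([ 0.54400173, -0.26711941,  0.09099385]), np.float64(0.0078701752515312))
pot top (array([ 0.67279263, -0.26704916,  0.04617697]), np.float64(0.0028773997966017643))
keysc [ 0.52420721 -0.22705834  0.053     ] [257.51972871 283.33484372] [200.73785186 239.01977493]
tab [ 0.54047615 -0.22430665  0.072     ] [255.48411434 272.49105732] [207.74865187 224.59377977]
```

```bash
python3 - <<'E'
from h import *
print("bin corner rim", tri((183,250),(212,190)), tri((30,195),(130,118)), tri((150,280),(150,180)))
a=cv2.imread("pics/top0.png")[180:420,0:200];cv2.imwrite("pics/bin.png",cv2.resize(a,None,fx=2.4,fy=2.4))
E
```

```text
bin corner rim (array([ 0.59425713, -0.11605111,  0.05494384]), np.float64(0.040072209081994915)) (array([0.63078162, 0.14795156, 0.08568855]), np.float64(0.06467782571120535)) (array([ 0.52827828, -0.05916616,  0.07472414]), np.float64(0.0008317454574642982))
```

View pics/bin.png

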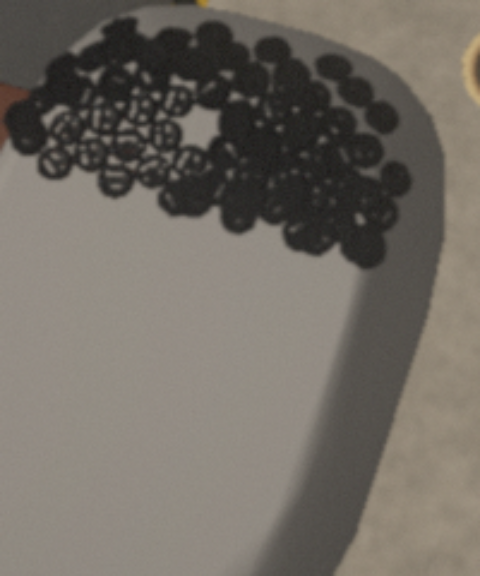

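Call:
play_rows(
  moves=[
    [-0.07,[-4,0,0],[-7,0,0]],
    [-0.07,[-4,0,0],[-7,0,0]],
    [-0.07,[-4,0,0],[-7,0,0]],
    [-0.07,[-3,0,0],[-7,0,0]],
    [-0.07,[0,0,0],[0,0,0]],
  ],
)

```text
t: 0.6
tool_pos: [0.2045, 0.6188, 0.3612]
orientation: [0.908, 1.562, 1.078]
ft_force: [-0.0, 0.1, 1.1]
gripper_width: 0.0575
```

```bash
cat > delta.py <<'E'
from h import *
import sys
def delta(x,y,z):
    s,R=tool();t=box2w(x,y,z)
    b=s["tool_pos"];
    print("t",s["t"].__round__(2),"box xyz mm",(1e3*np.array([D@b[:2]-.504,N@b[:2]+.3113,b[2]])).round(1),"w",round(s["gripper_width"]*1e3,1),"F",s["ft_force"].round(1),"j",s["joints"].round(2))
    print("delta cm",(100*R.T@(t-b)).round(2))
    # rotation error to desired
    Rd=np.stack([[0,0,-1.],np.append(N,0),np.cross([0,0,-1.],np.append(N,0))],1)
    print("rot deg",np.degrees(Ro.from_matrix(R.T@Rd).as_rotvec()).round(2))
delta(*[float(a)/1e3 for a in sys.argv[1:]])
E
python3 delta.py -32 0 200
```

```text
t 0.6 box xyz mm [-199.2  887.3  361.2] w 57.5 F [-0.   0.1  1.1] j [ 1.08  0.16  1.37  0.    1.6  -0.66]
delta cm [ 15.57 -88.9   16.35]
rot deg [ 0.18  0.33 -0.42]
```

Call:
play_rows(
  moves=[
    [-0.07,[0,-4,0.8],[0,0,0]],
    [-0.07,[0,-4.4,0.8],[0,0,0]],
    [-0.07,[0,-4.4,0.8],[0,0,0]],
    [-0.07,[0,-4.4,0.8],[0,0,0]],
    [-0.07,[0,-4.4,0.8],[0,0,0]],
  ],
)

```text
t: 1.1
tool_pos: [0.2794, 0.4091, 0.3531]
orientation: [-2.521, 1.568, -2.352]
ft_force: [0.5, -0.5, -0.0]
gripper_width: 0.0437
```

Call:
play_rows(
  moves=[
    [-0.07,[0,-4.4,0.8],[0,0,0]],
    [-0.07,[0,-4.4,0.8],[0,0,0]],
    [-0.07,[0,-4.4,0.8],[0,0,0]],
    [-0.07,[0,-4.4,0.8],[0,0,0]],
    [-0.07,[0,-4.4,0.8],[0,0,0]],
  ],
)

```text
t: 1.6
tool_pos: [0.3559, 0.1993, 0.3535]
orientation: [-3.069, 1.568, -2.901]
ft_force: [0.5, -0.2, -0.2]
gripper_width: 0.044
```

Call:
play_rows(
  moves=[
    [-0.07,[0,-4.4,0.8],[0,0,0]],
    [-0.07,[0,-4.4,0.8],[0,0,0]],
    [-0.07,[0,-4.4,0.8],[0,0,0]],
    [-0.07,[0,-4.4,0.8],[0,0,0]],
    [-0.07,[0,-4.4,0.8],[0,0,0]],
  ],
)

```text
t: 2.1
tool_pos: [0.4326, -0.0108, 0.3535]
orientation: [2.625, 1.568, 2.793]
ft_force: [0.3, 0.7, -0.7]
gripper_width: 0.0435
```

```bash
python3 delta.py -32 0 200
```

```text
t 2.1 box xyz mm [-79.2 228.5 353.5] w 43.5 F [ 0.3  0.7 -0.7] j [-0.29 -0.37  1.88  0.    1.64 -2.03]
delta cm [ 15.32 -22.87   4.76]
rot deg [-0.01 -0.12 -0.07]
```

Call:
play_rows(
  moves=[
    [-0.07,[0,-4.4,0.9],[0,0,0]],
    [-0.07,[0,-4.4,0.9],[0,0,0]],
    [-0.07,[0,-4.4,0.9],[0,0,0]],
    [-0.07,[0,-4.4,0.9],[0,0,0]],
    [-0.07,[0,-2,0.4],[0,0,0]],
  ],
)

```text
t: 2.6
tool_pos: [0.5053, -0.1982, 0.3523]
orientation: [2.488, 1.566, 2.654]
ft_force: [0.0, -0.1, -0.6]
gripper_width: 0.0436
```

Call:
play_rows(
  moves=[
    [-0.07,[4,0,0],[0,0,0]],
    [-0.07,[4,0,0],[0,0,0]],
    [-0.07,[4,0,0],[0,0,0]],
    [-0.07,[4,0,0],[0,0,0]],
    [-0.07,[0,0,0],[0,0,0]],
  ],
)

```text
t: 3.1
tool_pos: [0.5009, -0.1926, 0.1873]
orientation: [2.393, 1.556, 2.561]
ft_force: [-0.1, -0.3, -0.5]
gripper_width: 0.0437
```

```bash
python3 delta.py -32 0 100; python3 - <<'E'
from h import *
for n in("scene","top"): cv2.imwrite(f"pics/{n}1.png",cv2.cvtColor(snapshot(n),cv2.COLOR_RGB2BGR))
a=cv2.imread("pics/scene1.png")[100:340,100:400];b=cv2.imread("pics/top1.png")[150:390,150:350]
cv2.imwrite("pics/c1.png",cv2.resize(np.hstack([a,b]),None,fx=1.6,fy=1.6))
E
```

```text
t 3.1 box xyz mm [-42.2  37.9 187.3] w 43.7 F [-0.1 -0.3 -0.5] j [-0.58  0.01  1.85  0.    1.3  -2.32]
delta cm [ 8.68 -3.88  1.11]
rot deg [ 0.04 -0.64 -0.59]
```

View pics/c1.png

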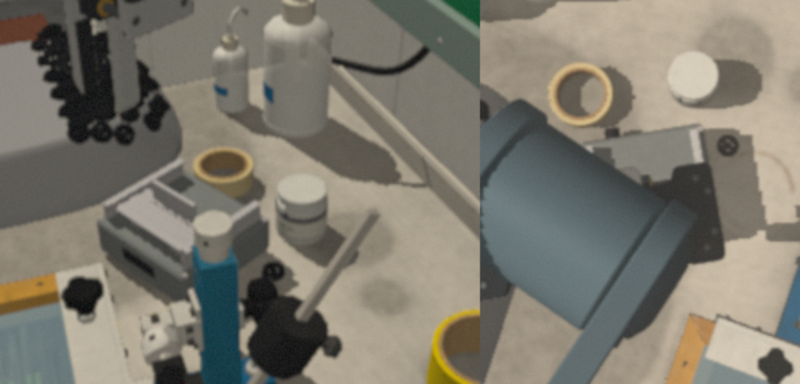

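Call:
play_rows(
  moves=[
    [-0.07,[1,-1.8,0.5],[0,0,0]],
    [-0.07,[2,-2,0.6],[0,0,0]],
    [-0.07,[3,0,0],[0,0,0]],
    [-0.07,[2.5,0,0],[0,0,0]],
    [-0.07,[0,0,0],[0,0,0]],
  ],
)

```text
t: 3.7
tool_pos: [0.522, -0.2306, 0.1094]
orientation: [2.355, 1.568, 2.524]
ft_force: [-0.1, 0.1, -0.9]
gripper_width: 0.0436
```

Call:
play_rows(
  moves=[
    [-0.07,[0,0,0],[0,0,0]],
    [-0.07,[0,0,0],[0,0,0]],
  ],
)

```text
t: 3.9
tool_pos: [0.5244, -0.2321, 0.1135]
orientation: [-0.789, 1.566, -0.619]
ft_force: [-0.1, 1.1, 0.2]
gripper_width: 0.0437
```

```bash
python3 delta.py -32 0 100; python3 - <<'E'
from h import *
for n in("scene","top"): cv2.imwrite(f"pics/{n}2.png",cv2.cvtColor(snapshot(n),cv2.COLOR_RGB2BGR))
a=cv2.imread("pics/scene2.png")[140:300,130:330];b=cv2.imread("pics/top2.png")[180:340,190:330]
cv2.imwrite("pics/c2.png",cv2.resize(np.hstack([a,b]),None,fx=2.3,fy=2.3,interpolation=cv2.INTER_CUBIC))
for y in(-.028,.028): print(proj("scene",box2w(-.032,y,.1)))
E
```

```text
t 3.9 box xyz mm [-25.6  -5.  113.5] w 43.7 F [-0.1  1.1  0.2] j [-0.61  0.17  1.83 -0.    1.14 -2.35]
delta cm [ 1.35  0.5  -0.64]
rot deg [0.14 0.2  0.2 ]
[207.55253527 224.83341719]
[182.57369307 209.61532761]
```

View pics/c2.png

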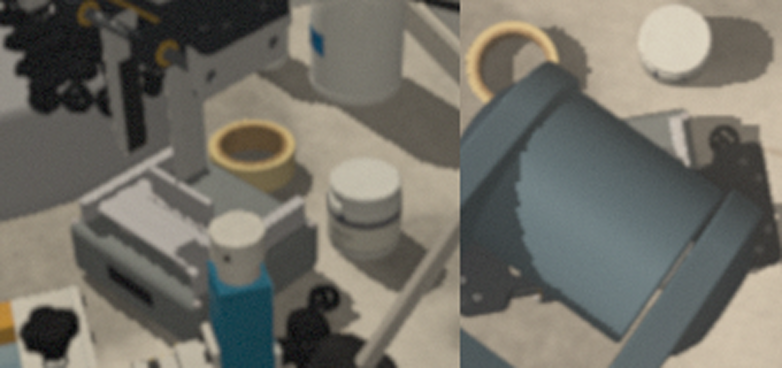

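Call:
play_rows(
  moves=[
    [-0.07,[0.5,0.5,-0.6],[0,0,0]],
    [-0.07,[1,0,0],[0,0.2,0.2]],
    [-0.07,[1,0,0],[0,0,0]],
    [-0.07,[0,0,0],[0,0,0]],
    [-0.07,[0,0,0],[0,0,0]],
  ],
)

```text
t: 4.5
tool_pos: [0.5156, -0.2268, 0.0847]
orientation: [2.361, 1.564, 2.531]
ft_force: [-0.3, -0.2, 0.0]
gripper_width: 0.0437
```

```bash
python3 delta.py -32 0 70;  python3 - <<'E'
from h import *
s,R=tool();print([(proj("scene",s["tool_pos"]+R[:,1]*y)).round(1) for y in (-.028,.028)])
for n in("scene",): cv2.imwrite(f"pics/{n}3.png",cv2.cvtColor(snapshot(n),cv2.COLOR_RGB2BGR))
a=cv2.imread("pics/scene3.png")[180:260,150:260]
cv2.imwrite("pics/c3.png",cv2.resize(a,None,fx=7,fy=7,interpolation=cv2.INTER_CUBIC))
E
```

```text
t 4.5 box xyz mm [-33.4   1.6  84.7] w 43.7 F [-0.3 -0.2  0. ] j [-0.62  0.19  1.86 -0.    1.1  -2.36]
delta cm [ 1.47 -0.17  0.15]
rot deg [ 0.13 -0.26 -0.25]
[array([206.8, 233. ]), array([182.1, 217.5])]
```

View pics/c3.png

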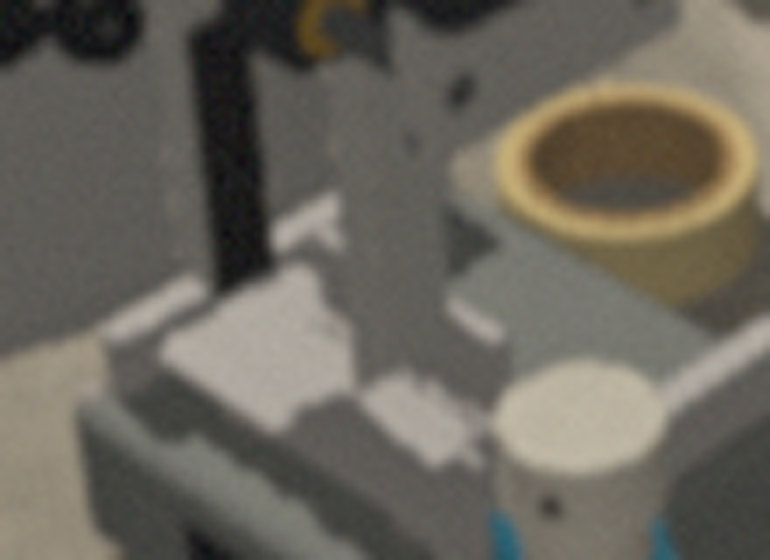

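Call:
play_rows(
  moves=[
    [-0.07,[0.7,-0.1,0.1],[0,0,0]],
    [-0.07,[0.6,0,0],[0,0,0]],
    [-0.07,[0,0,0],[0,0,0]],
    [-0.07,[0,0,0],[0,0,0]],
  ],
)

```text
t: 4.95
tool_pos: [0.5169, -0.2277, 0.0721]
orientation: [2.358, 1.565, 2.528]
ft_force: [-0.2, 0.7, 0.6]
gripper_width: 0.0435
```

```bash
python3 delta.py -19 0 71
```

```text
t 4.95 box xyz mm [-32.3   0.5  72.1] w 43.5 F [-0.2  0.7  0.6] j [-0.62  0.21  1.86 -0.    1.07 -2.36]
delta cm [ 0.11 -0.06  1.33]
rot deg [ 0.14 -0.22 -0.22]
```

Call:
play_rows(
  moves=[
    [-0.07,[0,0,0.6],[0,0,0]],
    [-0.07,[0,0,0.6],[0,0,0]],
    [-0.07,[0,0,0.6],[0,0,0]],
    [-0.07,[0,0,0.6],[0,0,0]],
    [-0.07,[0,0,0.6],[0,0,0]],
  ],
)

```text
t: 5.45
tool_pos: [0.5472, -0.2228, 0.0725]
orientation: [2.411, 1.566, 2.581]
ft_force: [-0.5, -1.3, 0.7]
gripper_width: 0.0437
```

```bash
python3 delta.py 27.5 0 71
```

```text
t 5.45 box xyz mm [-1.6  0.3 72.5] w 43.7 F [-0.5 -1.3  0.7] j [-0.58  0.27  1.79 -0.    1.09 -2.32]
delta cm [ 0.14 -0.04  2.91]
rot deg [ 0.14 -0.2  -0.18]
```

Call:
play_rows(
  moves=[
    [-0.07,[0,0,0.6],[0,0,0]],
    [-0.07,[0,0,0.6],[0,0,0]],
    [-0.07,[0,0,0.4],[0,0,0]],
    [-0.07,[0,0,0.2],[0,0,0]],
    [-0.07,[0,0,0],[0,0,0]],
  ],
)

```text
t: 5.95
tool_pos: [0.5647, -0.2195, 0.0722]
orientation: [2.261, 1.566, 2.431]
ft_force: [-0.1, 0.3, -0.2]
gripper_width: 0.0437
```

```bash
python3 delta.py 27.5 0 71
```

```text
t 5.95 box xyz mm [16.2  0.7 72.2] w 43.7 F [-0.1  0.3 -0.2] j [-0.56  0.3   1.75  0.    1.09 -2.3 ]
delta cm [ 0.12 -0.07  1.13]
rot deg [ 0.15 -0.17 -0.21]
```

Call:
play_rows(
  moves=[
    [-0.07,[0,0,0.3],[0,0,0]],
    [-0.07,[0,0,0.3],[0,0,0]],
    [-0.07,[0,0,0.2],[0,0,0]],
    [-0.07,[0,0,0.1],[0,0,0]],
  ],
)

```text
t: 6.35
tool_pos: [0.5733, -0.218, 0.0721]
orientation: [2.348, 1.565, 2.518]
ft_force: [-0.6, 0.3, -0.0]
gripper_width: 0.0439
```

```bash
python3 delta.py 27.5 0 71
```

```text
t 6.35 box xyz mm [24.9  0.7 72.1] w 43.9 F [-0.6  0.3 -0. ] j [-0.55  0.31  1.73  0.    1.1  -2.29]
delta cm [ 0.11 -0.07  0.26]
rot deg [ 0.14 -0.21 -0.22]
```

Call:
play_rows(
  moves=[
    [-0.07,[0,0,0.05],[0,0,0]],
    [-0.07,[0,0,0.05],[0,0,0]],
  ],
)

```text
t: 6.55
tool_pos: [0.5741, -0.2179, 0.0721]
orientation: [2.345, 1.565, 2.515]
ft_force: [-0.9, -0.2, 0.3]
gripper_width: 0.0436
```

```bash
python3 delta.py 27.5 0 71
```

```text
t 6.55 box xyz mm [25.7  0.7 72.1] w 43.6 F [-0.9 -0.2  0.3] j [-0.55  0.32  1.73  0.    1.1  -2.29]
delta cm [ 0.11 -0.07  0.18]
rot deg [ 0.13 -0.22 -0.22]
```

Now half-millimetre rows, watching the force along the box's x.

Call:
play_rows(
  moves=[
    [-0.07,[0,0,0.05],[0,0,0]],
    [-0.07,[0,0,0.05],[0,0,0]],
  ],
)

```text
t: 6.75
tool_pos: [0.5751, -0.2178, 0.0721]
orientation: [2.353, 1.565, 2.522]
ft_force: [-2.1, 0.0, -0.5]
gripper_width: 0.0437
```

Call:
play_rows(
  moves=[
    [-0.07,[0,0,0.05],[0,0,0]],
  ],
)

```text
t: 6.85
tool_pos: [0.5751, -0.2177, 0.0721]
orientation: [2.465, 1.564, 2.635]
ft_force: [-4.3, 0.5, 1.4]
gripper_width: 0.0439
```

Call:
play_rows(
  moves=[
    [-0.07,[0,0,0.05],[0,0,0]],
  ],
)

```text
t: 6.95
tool_pos: [0.5752, -0.2177, 0.0721]
orientation: [2.544, 1.563, 2.714]
ft_force: [-6.9, 0.2, 2.6]
gripper_width: 0.0436
```

```bash
python3 delta.py 27.5 0 71
```

```text
t 6.95 box xyz mm [26.8  0.7 72.1] w 43.6 F [-6.9  0.2  2.6] j [-0.55  0.32  1.73 -0.    1.1  -2.29]
delta cm [ 0.11 -0.07  0.07]
rot deg [ 0.14 -0.35 -0.24]
```

Call:
play_rows(
  moves=[
    [-0.07,[0,0,-0.4],[0,0,0]],
    [-0.07,[0,-0.07,-0.8],[0,0,0]],
    [-0.07,[-1.5,0,-1],[0,0,0]],
    [-0.07,[-1,0,-1],[0,0,0]],
    [-0.07,[0,0,0],[0,0,0]],
  ],
)

```text
t: 7.45
tool_pos: [0.5452, -0.2248, 0.0991]
orientation: [2.06, 1.57, 2.229]
ft_force: [-0.7, -0.3, 1.4]
gripper_width: 0.0436
```

```bash
python3 delta.py -25.5 0 65;  python3 - <<'E'
from h import *
for n in("scene",): cv2.imwrite(f"pics/{n}4.png",cv2.cvtColor(snapshot(n),cv2.COLOR_RGB2BGR))
a=cv2.imread("pics/scene4.png")[180:270,150:280]
cv2.imwrite("pics/c4.png",cv2.resize(a,None,fx=6,fy=6,interpolation=cv2.INTER_CUBIC))
E
```

```text
t 7.45 box xyz mm [-3.9 -1.3 99.1] w 43.6 F [-0.7 -0.3  1.4] j [-0.58  0.22  1.79  0.    1.13 -2.32]
delta cm [ 3.41  0.13 -2.16]
rot deg [ 0.08 -0.03 -0.06]
```

View pics/c4.png

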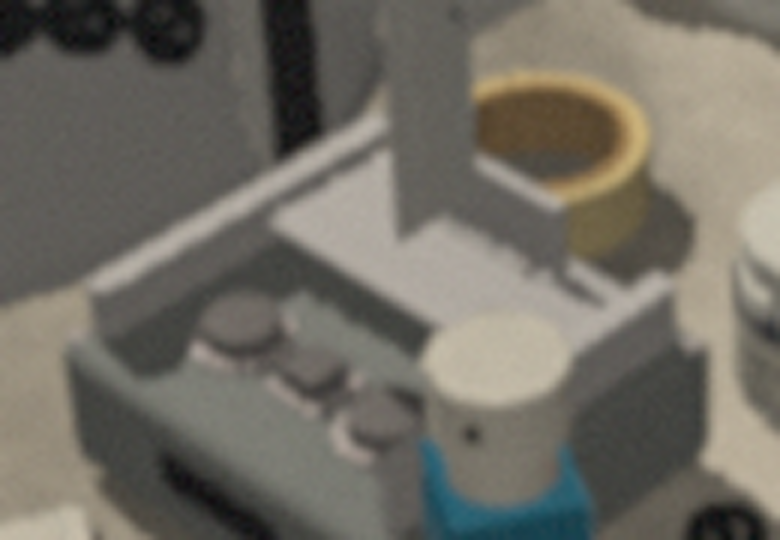

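```bash
python3 - <<'E'
from h import *
for u,v in ((240,320),(312,370),(383,416)):
    p=onz("scene",150+u/6,180+v/6,.053);print(1e3*(D@p[:2]-.504),1e3*(N@p[:2]+.3113))
E
```

```text
-26.91135782902493 23.073822693739864
-27.997673218016217 -6.241677938093271
-28.153004165921423 -33.10887257051115
```

Call:
play_rows(
  moves=[
    [-0.07,[0,0.1,-1.2],[0,0,0]],
    [-0.07,[0.5,0,-1],[0,0,0]],
    [-0.07,[1,0,0],[0,0,0]],
    [-0.07,[0,0,0],[0,0,0]],
    [-0.07,[0,0,0],[0,0,0]],
  ],
)

```text
t: 8.0
tool_pos: [0.5226, -0.2263, 0.0816]
orientation: [2.349, 1.565, 2.518]
ft_force: [-0.2, 0.6, 0.2]
gripper_width: 0.0435
```

```bash
python3 delta.py -25.5 0 65
```

```text
t 8.0 box xyz mm [-26.4   1.   81.6] w 43.5 F [-0.2  0.6  0.2] j [-0.61  0.21  1.84  0.    1.09 -2.35]
delta cm [ 1.66 -0.11  0.1 ]
rot deg [ 0.14 -0.25 -0.26]
```

```bash
python3 - <<'E'
from h import *
g=cv2.cvtColor(cv2.imread("pics/scene4.png"),cv2.COLOR_BGR2GRAY).astype(np.float32)
ys=np.arange(-.07,.071,.002)
for x in (-.04,-.02,.04):
    for z in (.065,):
        uv=np.array([proj("scene",box2w(x,y,z)) for y in ys],np.float32)
        p=cv2.remap(g,uv[:,:1].copy(),uv[:,1:].copy(),cv2.INTER_CUBIC).ravel()
        print(x," ".join(f"{int(round(a*1000))}:{int(b)}" for a,b in zip(ys,p)))
im=cv2.cvtColor(snapshot("scene"),cv2.COLOR_RGB2BGR);cv2.imwrite("pics/scene5.png",im)
k=7;a=cv2.resize(im[190:270,160:260],None,fx=k,fy=k,interpolation=cv2.INTER_CUBIC)
def P(p,c):
    u,v=proj("scene",p);cv2.circle(a,(int((u-160+.5)*k),int((v-190+.5)*k)),3,c,-1)
for x in(-.052,.052):
    for y in(-.058,-.05,.05,.058): P(box2w(x,y,.065),(0,0,255))
for y in (-.028,0,.028): P(box2w(-.025,y,.053),(0,255,0))
s,R=tool()
for y in(-.028,.028): P(s["tool_pos"]+R[:,1]*y,(255,0,0))
cv2.imwrite("pics/c5.png",a)
E
```

```text
-0.04 -70:108 -68:99 -66:90 -64:84 -62:81 -60:84 -58:89 -56:91 -54:88 -52:82 -50:87 -48:98 -46:106 -44:110 -42:109 -40:107 -38:111 -36:107 -34:103 -32:90 -30:85 -28:82 -26:70 -24:61 -22:70 -20:90 -18:101 -16:101 -14:100 -12:101 -10:98 -8:94 -6:91 -4:84 -2:69 0:63 2:72 4:86 6:98 8:106 10:108 12:109 14:110 16:113 18:110 20:103 22:84 24:69 26:66 28:71 30:76 32:88 34:90 36:91 38:93 40:91 42:89 44:97 46:124 48:157 50:174 52:171 54:152 56:118 58:92 60:87 62:88 64:90 66:88 68:90 70:92
-0.02 -70:112 -68:114 -66:117 -64:115 -62:114 -60:119 -58:124 -56:130 -54:139 -52:152 -50:155 -48:159 -46:159 -44:152 -42:140 -40:131 -38:128 -36:126 -34:120 -32:122 -30:122 -28:123 -26:123 -24:124 -22:123 -20:123 -18:123 -16:126 -14:123 -12:122 -10:122 -8:122 -6:124 -4:124 -2:122 0:119 2:118 4:121 6:121 8:115 10:96 12:75 14:67 16:68 18:67 20:68 22:68 24:67 26:68 28:72 30:79 32:86 34:92 36:92 38:91 40:92 42:91 44:103 46:128 48:154 50:169 52:168 54:153 56:127 58:100 60:87 62:87 64:88 66:91 68:93 70:90
0.04 -70:119 -68:97 -66:88 -64:100 -62:125 -60:157 -58:171 -56:168 -54:153 -52:134 -50:132 -48:134 -46:135 -44:128 -42:129 -40:130 -38:133 -36:135 -34:127 -32:111 -30:95 -28:91 -26:95 -24:94 -22:91 -20:92 -18:92 -16:92 -14:92 -12:95 -10:93 -8:91 -6:93 -4:92 -2:93 0:92 2:92 4:94 6:93 8:96 10:96 12:94 14:94 16:95 18:97 20:97 22:96 24:95 26:96 28:98 30:99 32:97 34:106 36:129 38:144 40:130 42:110 44:107 46:136 48:162 50:174 52:168 54:147 56:114 58:93 60:81 62:77 64:66 66:46 68:30 70:26
```

View pics/c5.png

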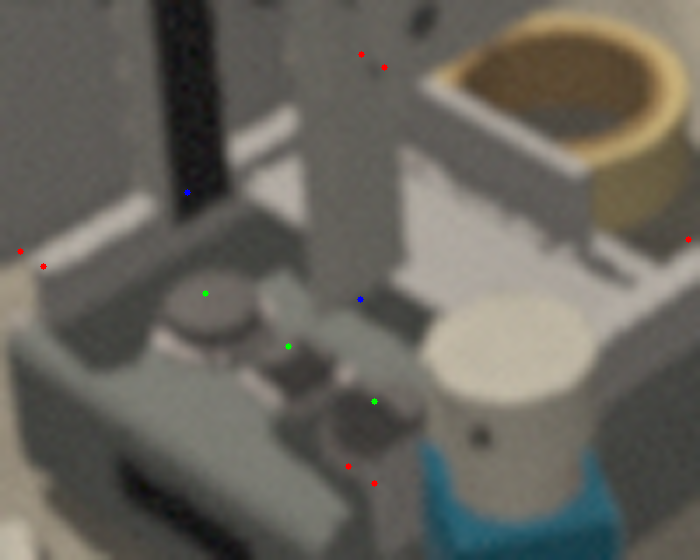

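```bash
python3 - <<'E'
from h import *
a,b=[cv2.cvtColor(cv2.imread(f"pics/scene{i}.png"),cv2.COLOR_BGR2GRAY) for i in(0,5)]
for (v0,v1,u0,u1) in ((240,275,160,205),(225,262,160,176),(240,275,250,268),(200,250,270,310)):
    t=a[v0:v1,u0:u1];r=cv2.matchTemplate(b[v0-4:v1+4,u0-4:u1+4],t,cv2.TM_CCOEFF_NORMED)
    _,m,_,l=cv2.minMaxLoc(r);y,x=l[1],l[0]
    f=lambda p,q,s:(p-s)/(2*(p-2*q+s))
    print(m,x-4+f(r[y,x-1],m,r[y,x+1]),y-4+f(r[y-1,x],m,r[y+1,x]))
E
python3 delta.py -26 -2 56
```

```text
0.7481733560562134 -0.37208444 0.11884159
0.9388409852981567 0.027537294 -0.00014369075
0.9904393553733826 -0.030380428 -0.009830676
0.9987829923629761 -0.0029453218 0.009428135
t 8.05 box xyz mm [-26.1   0.7  82.1] w 43.8 F [ 0.5 -0.8  0.2] j [-0.61  0.21  1.84  0.    1.09 -2.35]
delta cm [ 2.61 -0.28  0.02]
rot deg [ 0.14 -0.21 -0.22]
```

Call:
play_rows(
  moves=[
    [-0.07,[0.8,-0.28,0],[0,-0.2,-0.2]],
    [-0.07,[1,0,0],[0,0,0]],
    [-0.07,[0.6,0,0],[0,0,0]],
    [-0.07,[0,0,0],[0,0,0]],
    [-0.07,[0,0,0],[0,0,0]],
  ],
)

```text
t: 8.55
tool_pos: [0.5233, -0.2292, 0.0581]
orientation: [2.351, 1.57, 2.521]
ft_force: [-0.0, 0.1, 0.0]
gripper_width: 0.0439
```

```bash
python3 delta.py -26 -2 46.5;python3 - <<'E'
from h import *
im=cv2.cvtColor(snapshot("scene"),cv2.COLOR_RGB2BGR);cv2.imwrite("pics/scene6.png",im)
k=7;a=cv2.resize(im[190:270,160:260],None,fx=k,fy=k,interpolation=cv2.INTER_CUBIC)
cv2.imwrite("pics/c6.png",a)
E
```

```text
t 8.55 box xyz mm [-26.3  -1.9  58.1] w 43.9 F [-0.   0.1  0. ] j [-0.61  0.24  1.85  0.    1.05 -2.35]
delta cm [ 1.16 -0.01  0.03]
rot deg [ 0.13 -0.03 -0.03]
```

View pics/c6.png

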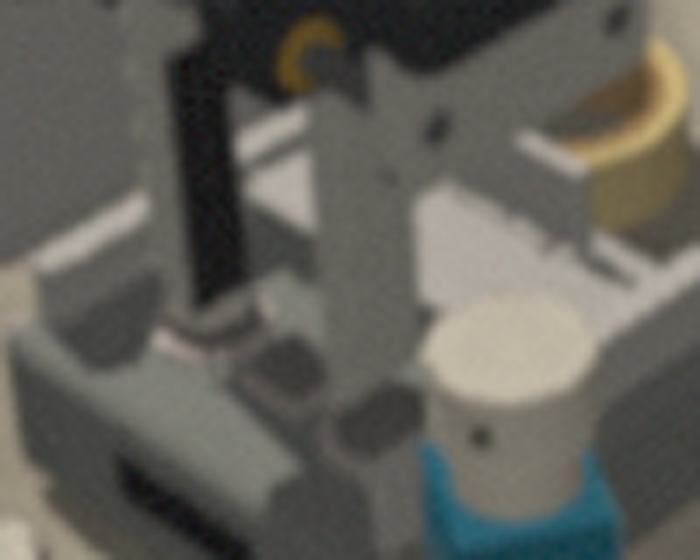

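```bash
python3 - <<'E'
from h import *
im=cv2.imread("pics/scene6.png");k=12
a=cv2.resize(im[205:255,172:232],None,fx=k,fy=k,interpolation=cv2.INTER_CUBIC);a=cv2.convertScaleAbs(a,alpha=1.5,beta=-20)
s,R=tool()
def P(p,c):
    u,v=proj("scene",p);cv2.circle(a,(int((u-172+.5)*k),int((v-205+.5)*k)),3,c,-1)
h=s["gripper_width"]/2
for y0,y1 in((-h-.0125,-h),(h,h+.0125)):
    for y in(y0,y1):
        for z in(-.008,.008):P(s["tool_pos"]+R[:,1]*y+R[:,2]*z,(255,0,0))
cv2.imwrite("pics/c7.png",a)
im=cv2.imread("pics/scene4.png")
a=cv2.resize(im[205:255,172:232],None,fx=k,fy=k,interpolation=cv2.INTER_CUBIC);a=cv2.convertScaleAbs(a,alpha=1.5,beta=-20)
for y in(-28,0,28):P(box2w(-.026,y/1e3-.002,.053),(0,255,0))
cv2.imwrite("pics/c8.png",a)
E
```

```text
(no output)
```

View pics/c7.png

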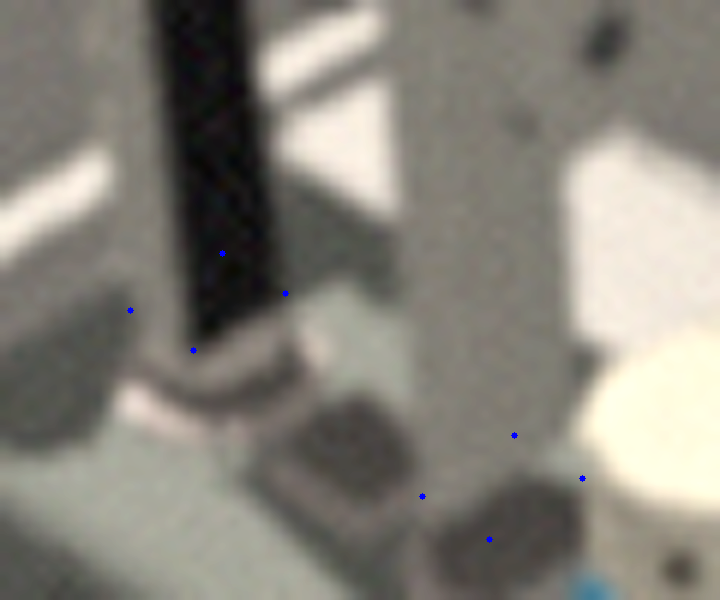

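View pics/c8.png

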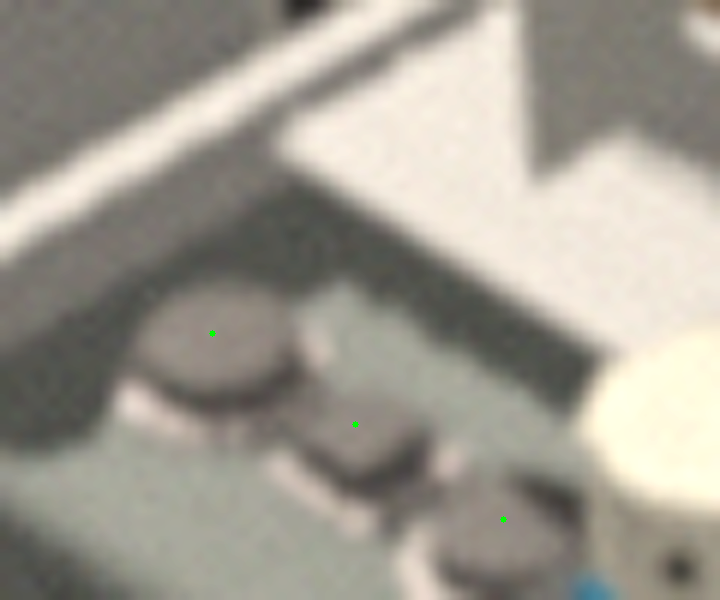

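```bash
python3 - <<'E'
from h import *
L=[]
for i in(6,4):
    im=cv2.imread(f"pics/scene{i}.png")[225:258,195:228]
    a=cv2.resize(im,None,fx=12,fy=12,interpolation=cv2.INTER_NEAREST);L.append(cv2.convertScaleAbs(a,alpha=2,beta=-60))
cv2.imwrite("pics/c9.png",np.hstack(L))
g=cv2.cvtColor(cv2.imread("pics/scene6.png"),cv2.COLOR_BGR2GRAY)
for v in range(236,256): print(v,*g[v,204:224])
E
```

```text
236 123 119 108 101 97 100 99 100 96 95 94 97 97 97 95 89 86 116 157 178
237 119 120 108 99 100 98 98 96 96 96 98 96 98 95 95 92 103 143 177 186
238 105 112 107 102 101 100 98 97 95 96 98 94 96 95 93 97 121 163 186 186
239 86 100 101 101 97 99 96 95 98 94 95 94 99 95 94 109 141 173 186 187
240 72 86 94 97 98 98 96 95 96 97 96 97 98 95 95 118 152 179 186 186
241 63 73 87 96 99 97 95 99 99 97 97 94 94 99 104 123 150 169 181 186
242 57 67 81 95 97 99 96 95 95 97 96 99 97 105 115 122 136 151 172 183
243 59 63 76 91 97 98 99 101 99 95 95 94 99 107 117 122 126 136 159 178
244 61 66 79 91 99 103 100 98 95 94 85 81 89 93 102 110 117 127 143 166
245 69 75 86 93 97 98 97 96 88 81 74 69 66 69 79 87 102 114 126 141
246 79 85 88 95 102 98 94 86 77 66 63 60 61 59 60 67 86 109 114 118
247 86 84 88 92 91 88 84 75 65 60 61 58 61 58 57 61 83 109 114 108
248 79 80 79 87 83 74 70 64 58 58 60 59 60 61 60 57 79 112 117 111
249 74 72 81 75 73 62 60 58 59 61 60 59 63 60 59 61 79 110 119 115
250 69 76 83 77 64 59 57 61 62 58 60 63 59 59 62 63 82 111 115 113
251 71 78 85 78 67 59 61 62 61 62 63 62 60 62 69 75 89 109 115 114
252 71 79 84 81 70 61 60 63 60 62 62 63 66 72 80 84 96 108 114 118
253 70 76 86 87 75 67 61 63 61 62 67 69 72 83 91 89 94 100 106 113
254 69 71 88 89 84 76 73 69 67 65 74 82 89 91 91 90 89 89 102 111
255 66 75 79 85 89 86 81 78 79 76 85 92 94 92 93 91 85 85 91 104
```

View pics/c9.png

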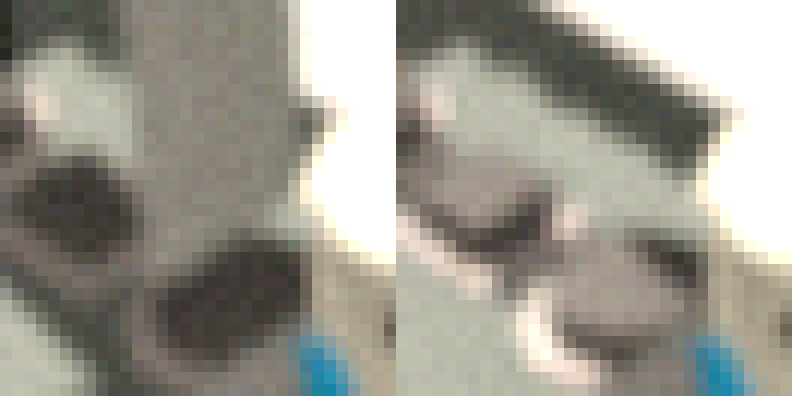

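Call:
play_rows(
  moves=[
    [0.0,[0,-0.08,-0.05],[0,0,0]],
    [0.0,[0.3,0,0],[0,0,0]],
    [0.0,[0,0,0],[0,0,0]],
  ],
)

```text
t: 8.9
tool_pos: [0.5229, -0.2301, 0.0552]
orientation: [2.431, 1.57, 2.601]
ft_force: [-0.2, -0.1, 0.3]
gripper_width: 0.0472
```

```bash
python3 delta.py -26.7 -2.8 46.5
```

```text
t 8.9 box xyz mm [-26.8  -2.8  55.2] w 47.2 F [-0.2 -0.1  0.3] j [-0.61  0.25  1.85 -0.    1.04 -2.35]
delta cm [ 0.87 -0.    0.01]
rot deg [ 0.13 -0.02 -0.01]
```

Call:
play_rows(
  moves=[
    [0.0,[0.3,0,0],[0,0,0]],
    [0.0,[0.3,0,0],[0,0,0]],
    [0.0,[0.2,0,0],[0,0,0]],
  ],
)

```text
t: 9.2
tool_pos: [0.5234, -0.2304, 0.0483]
orientation: [-1.113, 1.571, -0.943]
ft_force: [-3.1, 1.3, 8.8]
gripper_width: 0.0468
```

```bash
python3 delta.py -26.7 -2.8 46.5
```

```text
t 9.2 box xyz mm [-26.4  -3.2  48.3] w 46.8 F [-3.1  1.3  8.8] j [-0.61  0.26  1.85 -0.    1.03 -2.35]
delta cm [ 0.18  0.04 -0.03]
rot deg [0.14 0.01 0.01]
```

Call:
play_rows(
  moves=[
    [0.0,[0.1,0,0],[0,0,0]],
    [0.0,[0.1,0,0],[0,0,0]],
  ],
)

```text
t: 9.4
tool_pos: [0.5234, -0.2304, 0.0471]
orientation: [3.108, 1.571, -3.005]
ft_force: [-5.7, 2.9, 17.1]
gripper_width: 0.0473
```

Call:
play_rows(
  moves=[
    [0.0,[0.05,0,0],[0,0,0]],
  ],
)

```text
t: 9.5
tool_pos: [0.5234, -0.2305, 0.0471]
orientation: [2.943, 1.57, 3.113]
ft_force: [-6.3, 4.7, 17.2]
gripper_width: 0.0472
```

```bash
python3 delta.py -26.7 -2.8 46.5; python3 -c "
from rig import state;print(state()['ft_torque'])"
```

```text
t 9.5 box xyz mm [-26.3  -3.2  47.1] w 47.2 F [-6.3  4.7 17.2] j [-0.61  0.26  1.85 -0.    1.03 -2.35]
delta cm [ 0.06  0.04 -0.04]
rot deg [ 0.15 -0.03 -0.01]
[ 0.83272544  1.35132237 -0.03897654]
```

Call:
play_rows(
  moves=[
    [0.0,[0.03,0.08,-0.06],[0,0,0]],
    [0.0,[0,0,0],[0,0,0]],
    [0.0,[0,0,0],[0,0,0]],
  ],
)

```text
t: 9.8
tool_pos: [0.5234, -0.2304, 0.0471]
orientation: [-0.977, 1.569, -0.807]
ft_force: [-4.3, 1.2, 14.0]
gripper_width: 0.0468
```

```bash
python3 delta.py -26.7 -2.8 46.5; python3 - <<'E'
from h import *
im=cv2.cvtColor(snapshot("scene"),cv2.COLOR_RGB2BGR);cv2.imwrite("pics/scene7.png",im)
cv2.imwrite("pics/c10.png",cv2.convertScaleAbs(cv2.resize(im[205:255,165:232],None,fx=11,fy=11,interpolation=cv2.INTER_CUBIC),alpha=1.5,beta=-20))
E
```

```text
t 9.8 box xyz mm [-26.4  -3.2  47.1] w 46.8 F [-4.3  1.2 14. ] j [-0.61  0.26  1.86 -0.    1.02 -2.35]
delta cm [ 0.06  0.04 -0.03]
rot deg [0.15 0.07 0.11]
```

View pics/c10.png

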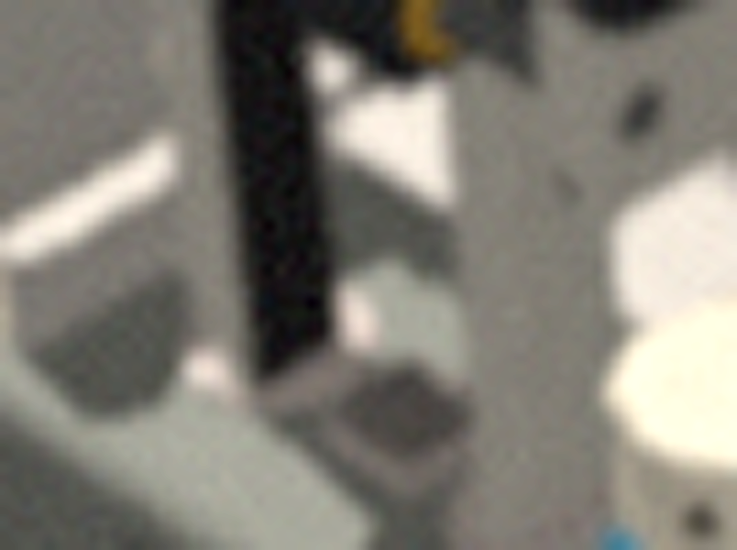

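Call:
play_rows(
  moves=[
    [0.0,[0.06,0,-0.04],[0,0,0]],
    [0.0,[0,0,0],[0,0,0]],
    [0.0,[0,0,0],[0,0,0]],
  ],
)

```text
t: 10.15
tool_pos: [0.5234, -0.2304, 0.0471]
orientation: [-0.763, 1.568, -0.593]
ft_force: [-4.2, 3.0, 16.5]
gripper_width: 0.0472
```

```bash
python3 delta.py -26.7 -2.8 46.5
```

```text
t 10.15 box xyz mm [-26.4  -3.2  47.1] w 47.2 F [-4.2  3.  16.5] j [-0.61  0.26  1.86  0.    1.02 -2.35]
delta cm [ 0.06  0.04 -0.03]
rot deg [0.14 0.11 0.1 ]
```

Call:
play_rows(
  moves=[
    [0.0,[0.06,0,0],[0,0,0]],
    [0.0,[0,0,0],[0,0,0]],
    [0.0,[0,0,0],[0,0,0]],
    [0.0,[0,0,0],[0,0,0]],
    [0.0,[0,0,0],[0,0,0]],
  ],
)

```text
t: 10.65
tool_pos: [0.5234, -0.2304, 0.047]
orientation: [-0.788, 1.568, -0.618]
ft_force: [-5.2, 3.4, 20.1]
gripper_width: 0.0468
```

Call:
play_rows(
  moves=[
    [0.0,[0,0,0],[0,0,0]],
    [0.0,[0,0,0],[0,0,0]],
    [0.0,[0,0,0],[0,0,0]],
    [0.0,[0,0,0],[0,0,0]],
    [0.0,[0,0,0],[0,0,0]],
  ],
)

```text
t: 11.15
tool_pos: [0.5234, -0.2304, 0.047]
orientation: [-0.781, 1.568, -0.611]
ft_force: [-5.4, 3.8, 19.7]
gripper_width: 0.0471
```

Call:
play_rows(
  moves=[
    [0.0,[0,0,0],[0,0,0]],
    [0.0,[0,0,0],[0,0,0]],
    [0.0,[0,0,0],[0,0,0]],
    [0.0,[0,0,0],[0,0,0]],
    [0.0,[0,0,0],[0,0,0]],
  ],
)

```text
t: 11.65
tool_pos: [0.5234, -0.2304, 0.047]
orientation: [-0.781, 1.568, -0.611]
ft_force: [-6.7, 3.9, 20.2]
gripper_width: 0.0468
```

Call:
play_rows(
  moves=[
    [0.0,[0,0,0],[0,0,0]],
    [0.0,[0,0,0],[0,0,0]],
    [0.0,[0,0,0],[0,0,0]],
    [0.0,[0,0,0],[0,0,0]],
    [0.0,[0,0,0],[0,0,0]],
  ],
)

```text
t: 12.15
tool_pos: [0.5234, -0.2304, 0.047]
orientation: [-0.788, 1.568, -0.618]
ft_force: [-5.9, 3.9, 20.1]
gripper_width: 0.0467
```

Call:
play_rows(
  moves=[
    [0.0,[0,0,0],[0,0,0]],
    [0.0,[0,0,0],[0,0,0]],
    [0.0,[0,0,0],[0,0,0]],
    [0.0,[0,0,0],[0,0,0]],
    [0.0,[0,0,0],[0,0,0]],
  ],
)

```text
t: 12.65
tool_pos: [0.5234, -0.2304, 0.0471]
orientation: [-0.791, 1.568, -0.621]
ft_force: [-6.3, 3.6, 19.7]
gripper_width: 0.047
```

Call:
play_rows(
  moves=[
    [0.0,[0,0,0],[0,0,0]],
    [0.0,[0,0,0],[0,0,0]],
    [0.0,[0,0,0],[0,0,0]],
    [0.0,[0,0,0],[0,0,0]],
    [0.0,[0,0,0],[0,0,0]],
  ],
)

```text
t: 13.15
tool_pos: [0.5234, -0.2305, 0.0471]
orientation: [-0.794, 1.568, -0.623]
ft_force: [-5.9, 4.3, 19.9]
gripper_width: 0.0469
```

Call:
play_rows(
  moves=[
    [0.0,[0,0,0],[0,0,0]],
    [0.0,[0,0,0],[0,0,0]],
    [0.0,[0,0,0],[0,0,0]],
    [0.0,[0,0,0],[0,0,0]],
    [0.0,[0,0,0],[0,0,0]],
  ],
)

```text
t: 13.65
tool_pos: [0.5234, -0.2304, 0.047]
orientation: [-0.786, 1.568, -0.616]
ft_force: [-5.6, 4.3, 20.3]
gripper_width: 0.047
```

```bash
python3 delta.py -26.7 -2.8 46.5
```

```text
t 13.65 box xyz mm [-26.3  -3.2  47. ] w 47.0 F [-5.6  4.3 20.3] j [-0.61  0.26  1.86 -0.    1.02 -2.35]
delta cm [ 0.05  0.04 -0.04]
rot deg [0.15 0.09 0.09]
```

Call:
play_rows(
  moves=[
    [0.0,[0,0,0],[0,0,0]],
    [0.0,[0,0,0],[0,0,0]],
    [0.0,[-0.6,0,0],[0,0,0]],
    [0.0,[-1.2,0,0],[0,0,0]],
    [0.0,[-2,0,0],[0,0,0]],
  ],
)

```text
t: 14.15
tool_pos: [0.5208, -0.2288, 0.0806]
orientation: [2.375, 1.568, 2.545]
ft_force: [-0.1, 0.4, -0.1]
gripper_width: 0.0468
```

Call:
play_rows(
  moves=[
    [-0.07,[-2,0,0],[0,0,0]],
    [-0.07,[0,0,0],[0,0,0]],
    [-0.07,[0,0,0],[0,0,0]],
  ],
)

```text
t: 14.45
tool_pos: [0.5218, -0.2295, 0.1012]
orientation: [0.066, 1.571, 0.236]
ft_force: [-0.8, 0.4, 0.3]
gripper_width: 0.0434
```

```bash
python3 delta.py 64 -2 105; python3 - <<'E'
from h import *
im=cv2.cvtColor(snapshot("scene"),cv2.COLOR_RGB2BGR);cv2.imwrite("pics/scene8.png",im)
cv2.imwrite("pics/c11.png",cv2.convertScaleAbs(cv2.resize(im[195:270,155:275],None,fx=6.5,fy=6.5,interpolation=cv2.INTER_CUBIC),alpha=1.3,beta=-10))
E
```

```text
t 14.45 box xyz mm [-27.8  -2.  101.2] w 43.4 F [-0.8  0.4  0.3] j [-0.61  0.18  1.84  0.    1.12 -2.35]
delta cm [-0.38 -0.02  9.18]
rot deg [ 0.13  0.   -0.  ]
```

View pics/c11.png

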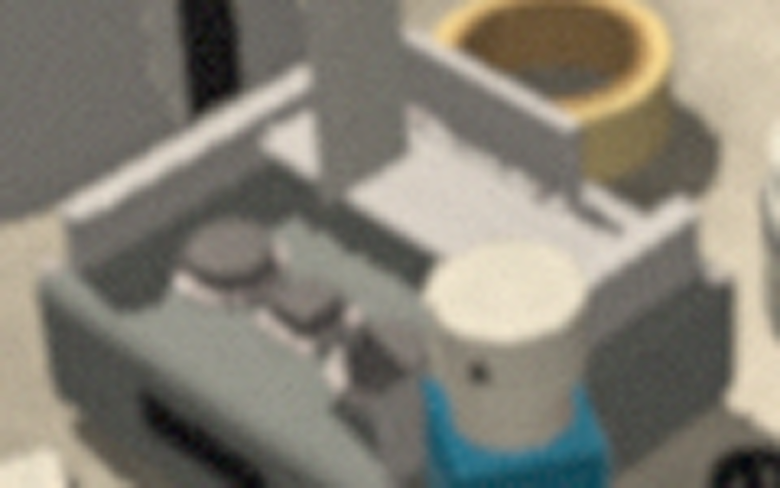

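Call:
play_rows(
  moves=[
    [-0.07,[-0.7,0,1.2],[0,0,0]],
    [-0.07,[0,0,2],[0,0,0]],
    [-0.07,[0,0,2],[0,0,0]],
    [-0.07,[0,0,2],[0,0,0]],
    [-0.07,[0,0,2],[0,0,0]],
  ],
)

```text
t: 15.0
tool_pos: [0.6137, -0.2134, 0.1076]
orientation: [2.345, 1.57, 2.515]
ft_force: [0.1, 0.2, 0.6]
gripper_width: 0.0439
```

Call:
play_rows(
  moves=[
    [-0.07,[0,0,0],[0,0,0]],
    [-0.07,[0,0,0],[0,0,0]],
    [-0.07,[0,0,0],[0,0,0]],
  ],
)

```text
t: 15.3
tool_pos: [0.6119, -0.2139, 0.1079]
orientation: [2.539, 1.57, 2.709]
ft_force: [-0.7, 0.6, -0.6]
gripper_width: 0.0438
```

```bash
python3 delta.py 63 -2 72
```

```text
t 15.3 box xyz mm [ 63.6  -1.6 107.9] w 43.8 F [-0.7  0.6 -0.6] j [-0.51  0.34  1.63 -0.    1.17 -2.25]
delta cm [ 3.59 -0.04 -0.06]
rot deg [ 0.12 -0.06 -0.04]
```

Call:
play_rows(
  moves=[
    [-0.07,[1.5,0,0],[0,0,0]],
    [-0.07,[1.5,0,0],[0,0,0]],
    [-0.07,[0.5,0,0],[0,0,0]],
    [-0.07,[0,0,0],[0,0,0]],
    [-0.07,[0,0,0],[0,0,0]],
  ],
)

```text
t: 15.8
tool_pos: [0.6125, -0.214, 0.0732]
orientation: [2.473, 1.57, 2.643]
ft_force: [-0.0, 0.2, 0.1]
gripper_width: 0.0438
```

Call:
play_rows(
  moves=[
    [-0.07,[0,0,-0.6],[0,0,0]],
    [-0.07,[0,0,-0.6],[0,0,0]],
    [-0.07,[0,0,-0.6],[0,0,0]],
    [-0.07,[0,0,-0.6],[0,0,0]],
    [-0.07,[0,0,-0.6],[0,0,0]],
  ],
)

```text
t: 16.3
tool_pos: [0.5829, -0.2193, 0.0739]
orientation: [-0.446, 1.57, -0.276]
ft_force: [2.0, 0.5, 1.3]
gripper_width: 0.0439
```

```bash
python3 delta.py 0 -2 72
```

```text
t 16.3 box xyz mm [34.1 -2.1 73.9] w 43.9 F [2.  0.5 1.3] j [-0.54  0.33  1.71  0.    1.1  -2.28]
delta cm [ 0.19  0.02 -3.41]
rot deg [0.12 0.06 0.03]
```

Call:
play_rows(
  moves=[
    [-0.07,[0,0,-0.6],[0,0,0]],
    [-0.07,[0,0,-0.6],[0,0,0]],
    [-0.07,[0,0,-0.6],[0,0,0]],
    [-0.07,[0,0,-0.5],[0,0,0]],
    [-0.07,[0,0,-0.3],[0,0,0]],
  ],
)

```text
t: 16.8
tool_pos: [0.5569, -0.2236, 0.0734]
orientation: [-2.593, 1.571, -2.423]
ft_force: [1.4, 0.1, 1.0]
gripper_width: 0.0438
```

Call:
play_rows(
  moves=[
    [-0.07,[0,0,-0.1],[0,0,0]],
    [-0.07,[0,0,0],[0,0,0]],
  ],
)

```text
t: 17.0
tool_pos: [0.556, -0.2236, 0.0732]
orientation: [2.796, 1.57, 2.966]
ft_force: [0.3, -0.2, 0.4]
gripper_width: 0.044
```

```bash
python3 delta.py 0 -2 72
```

```text
t 17.0 box xyz mm [ 6.9 -1.9 73.2] w 44.0 F [ 0.3 -0.2  0.4] j [-0.57  0.28  1.77 -0.    1.09 -2.31]
delta cm [ 0.12 -0.01 -0.69]
rot deg [ 0.14 -0.04 -0.02]
```

Call:
play_rows(
  moves=[
    [-0.07,[0,0,-0.2],[0,0,0]],
    [-0.07,[0,0,-0.2],[0,0,0]],
    [-0.07,[0,0,-0.1],[0,0,0]],
  ],
)

```text
t: 17.3
tool_pos: [0.5518, -0.2243, 0.0733]
orientation: [0.038, 1.57, 0.207]
ft_force: [4.9, 1.0, -2.9]
gripper_width: 0.0433
```

Call:
play_rows(
  moves=[
    [-0.07,[0,0,-0.05],[0,0,0]],
    [-0.07,[0,0,-0.05],[0,0,0]],
  ],
)

```text
t: 17.5
tool_pos: [0.5517, -0.2244, 0.0734]
orientation: [-0.096, 1.567, 0.073]
ft_force: [7.6, 1.4, -4.6]
gripper_width: 0.0441
```

```bash
python3 delta.py 0 -2 72
```

```text
t 17.5 box xyz mm [ 2.6 -1.9 73.4] w 44.1 F [ 7.6  1.4 -4.6] j [-0.58  0.27  1.79  0.    1.08 -2.32]
delta cm [ 0.14 -0.01 -0.26]
rot deg [0.1  0.2  0.02]
```

Call:
play_rows(
  moves=[
    [-0.07,[0,0,0.5],[0,0,0]],
    [-0.07,[0,0,1],[0,0,0]],
    [-0.07,[-2,0,1],[0,0,0]],
    [-0.07,[-3,0,1],[0,0,0]],
    [-0.07,[0,0,0],[0,0,0]],
  ],
)

```text
t: 18.0
tool_pos: [0.5886, -0.2201, 0.1281]
orientation: [-0.761, 1.563, -0.59]
ft_force: [0.5, -0.7, 0.7]
gripper_width: 0.0435
```

```bash
python3 delta.py 0 -2 72; python3 - <<'E'
from h import *
im=cv2.cvtColor(snapshot("scene"),cv2.COLOR_RGB2BGR);cv2.imwrite("pics/scene9.png",im)
b=cv2.imread("pics/scene0.png")
cv2.imwrite("pics/c12.png",np.vstack([cv2.resize(i[195:255,155:270],None,fx=5,fy=5,interpolation=cv2.INTER_CUBIC) for i in(b,im)]))
E
```

```text
t 18.0 box xyz mm [ 39.6  -3.9 128.1] w 43.5 F [ 0.5 -0.7  0.7] j [-0.54  0.27  1.68 -0.    1.19 -2.28]
delta cm [ 5.58  0.23 -4.  ]
rot deg [0.2  0.34 0.32]
```

View pics/c12.png

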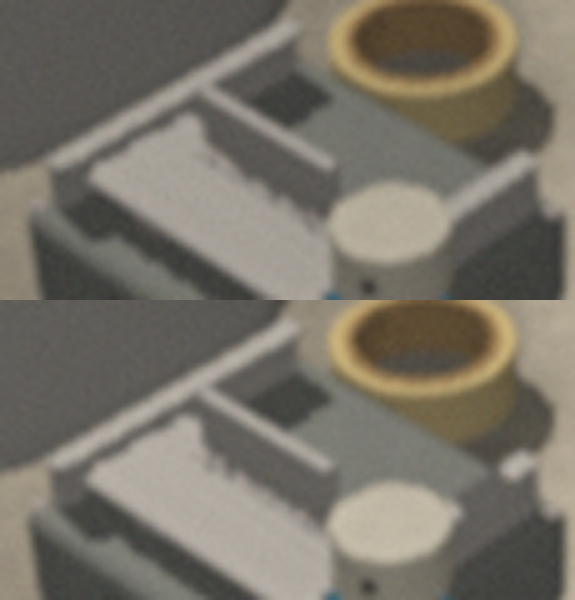

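Call:
play_rows(
  moves=[
    [-0.07,[-4,0,0],[0,0,0]],
    [-0.07,[-4,0,0],[0,0,0]],
    [-0.07,[-4,0,-0.5],[0,0,0]],
    [-0.07,[-4,2,-1],[0,0,0]],
    [-0.07,[-2,4,-1],[0,0,0]],
  ],
)

```text
t: 18.55
tool_pos: [0.5504, -0.1654, 0.3057]
orientation: [-0.95, 1.568, -0.783]
ft_force: [0.0, 0.9, 0.5]
gripper_width: 0.0439
```

Call:
play_rows(
  moves=[
    [-0.07,[0,4.4,-1],[0,0,0]],
    [-0.07,[0,4.4,-1],[0,0,0]],
    [-0.07,[0,4.4,-1],[0,0,0]],
    [-0.07,[0,4.4,-1],[0,0,0]],
    [-0.07,[0,4.4,-1],[0,0,0]],
  ],
)

```text
t: 19.05
tool_pos: [0.4621, 0.0459, 0.3017]
orientation: [2.94, 1.568, 3.109]
ft_force: [-0.6, -0.2, -0.3]
gripper_width: 0.0437
```

Call:
play_rows(
  moves=[
    [-0.07,[0,4.4,-1],[0,0,0]],
    [-0.07,[0,4.4,-1],[0,0,0]],
    [-0.07,[0,4.4,-1],[0,0,0]],
    [-0.07,[0,4.4,-1],[0,0,0]],
    [-0.07,[0,0,0],[0,0,0]],
  ],
)

```text
t: 19.55
tool_pos: [0.3919, 0.2145, 0.3019]
orientation: [2.996, 1.568, -3.11]
ft_force: [0.7, -0.3, 0.9]
gripper_width: 0.0438
```

```bash
python3 - <<'E'
from h import *
for n in("scene","top"): cv2.imwrite(f"pics/{n}F.png",cv2.cvtColor(snapshot(n),cv2.COLOR_RGB2BGR))
g=[cv2.cvtColor(cv2.imread(f"pics/top{i}.png"),cv2.COLOR_BGR2GRAY).astype(np.float32) for i in "0F"]
s=np.arange(-.064,.064,.002)
for y in(-.03,-.015,0.,.015,.03):
  for a in g:
    uv=np.array([proj("top",box2w(x,y,.061)) for x in s],np.float32)
    p=cv2.remap(a,uv[:,:1].copy(),uv[:,1:].copy(),cv2.INTER_LINEAR).ravel()
    print(y," ".join(f"{int(round(q*1000))}:{int(b)}" for q,b in zip(s,p) if q<-.038 or -.02<q<.006))
im=cv2.imread("pics/topF.png")
cv2.imwrite("pics/c13.png",np.hstack([cv2.resize(cv2.imread(f"pics/top{i}.png")[180:320,190:325],None,fx=2.9,fy=2.9,interpolation=cv2.INTER_CUBIC) for i in"0F"]))
a,b=[cv2.cvtColor(cv2.imread(f"pics/top{i}.png"),cv2.COLOR_BGR2GRAY) for i in"0F"]
for nm,(v0,v1,u0,u1) in dict(rear=(228,245,212,300),railR=(235,265,280,296),railL=(240,300,212,228),pot=(178,220,262,304),tape=(185,232,190,236),cap=(230,252,295,318)).items():
    t=a[v0:v1,u0:u1];r=cv2.matchTemplate(b[v0-4:v1+4,u0-4:u1+4],t,cv2.TM_CCOEFF_NORMED)
    _,m,_,l=cv2.minMaxLoc(r);y,x=l[1],l[0]
    f=lambda p,q,s:(p-s)/(2*(p-2*q+s))
    print(nm,round(m,3),x-4+f(r[y,x-1],m,r[y,x+1]),y-4+f(r[y-1,x],m,r[y+1,x]))
E
```

```text
-0.03 -64:128 -62:102 -60:95 -58:105 -56:116 -54:121 -52:122 -50:112 -48:101 -46:127 -44:165 -42:169 -40:169 -20:166 -18:166 -16:162 -14:152 -12:115 -10:118 -8:149 -6:160 -4:159 -2:138 0:124 2:121 4:122
-0.03 -64:129 -62:102 -60:91 -58:106 -56:118 -54:123 -52:122 -50:110 -48:110 -46:156 -44:173 -42:172 -40:171 -20:170 -18:160 -16:131 -14:110 -12:108 -10:139 -8:154 -6:165 -4:155 -2:127 0:123 2:123 4:123
-0.015 -64:109 -62:86 -60:87 -58:106 -56:119 -54:122 -52:123 -50:120 -48:106 -46:130 -44:166 -42:169 -40:169 -20:166 -18:164 -16:155 -14:143 -12:113 -10:133 -8:167 -6:159 -4:152 -2:134 0:121 2:124 4:121
-0.015 -64:108 -62:85 -60:87 -58:106 -56:119 -54:125 -52:124 -50:116 -48:117 -46:155 -44:171 -42:172 -40:171 -20:170 -18:167 -16:151 -14:116 -12:115 -10:155 -8:170 -6:161 -4:148 -2:128 0:125 2:126 4:123
0.0 -64:119 -62:88 -60:82 -58:105 -56:120 -54:123 -52:123 -50:121 -48:112 -46:132 -44:163 -42:170 -40:169 -20:167 -18:166 -16:161 -14:152 -12:116 -10:128 -8:161 -6:162 -4:157 -2:137 0:125 2:123 4:124
0.0 -64:119 -62:87 -60:84 -58:107 -56:119 -54:124 -52:126 -50:122 -48:123 -46:151 -44:17
[... 427 characters left out ...]
71 -18:169 -16:155 -14:119 -12:117 -10:154 -8:167 -6:158 -4:149 -2:129 0:126 2:126 4:126
0.03 -64:126 -62:93 -60:88 -58:106 -56:118 -54:120 -52:112 -50:109 -48:106 -46:135 -44:164 -42:168 -40:170 -20:169 -18:169 -16:168 -14:167 -12:161 -10:152 -8:163 -6:163 -4:159 -2:133 0:116 2:112 4:111
0.03 -64:130 -62:94 -60:89 -58:105 -56:120 -54:121 -52:114 -50:109 -48:115 -46:151 -44:172 -42:173 -40:171 -20:173 -18:169 -16:172 -14:171 -12:161 -10:168 -8:166 -6:163 -4:159 -2:128 0:117 2:115 4:116
rear 0.997 0.00862852 0.01273632
railR 0.998 0.0055764695 -0.025417037
railL 0.995 0.01011248 0.1749566
pot 0.999 0.014288402 0.0023374741
tape 0.998 0.0033250197 0.0046684374
cap 0.997 0.02431646 -0.021220993
```

View pics/c13.png

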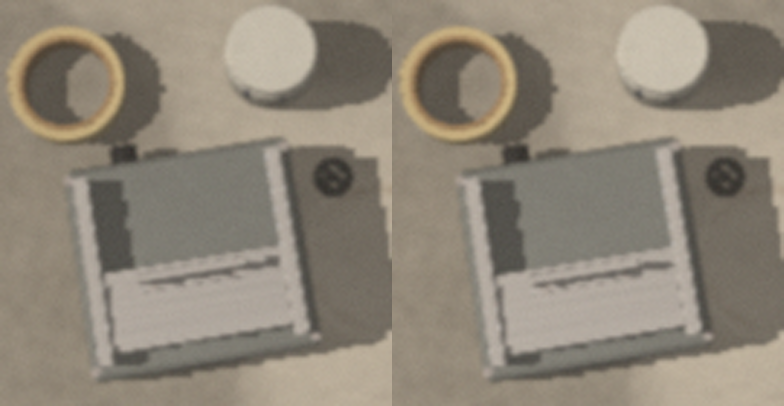

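```bash
python3 - <<'E'
from h import *
g=[cv2.cvtColor(cv2.imread(f"pics/scene{i}.png"),cv2.COLOR_BGR2GRAY) for i in ("F","8","5","0")]
t=g[0][222:240,212:226]
def m(b):
    r=cv2.matchTemplate(b[200:245,205:260],t,cv2.TM_CCOEFF_NORMED);_,q,_,(x,y)=cv2.minMaxLoc(r)
    f=lambda p,c,s:(p-s)/(2*(p-2*c+s)); return q,x+f(r[y,x-1],q,r[y,x+1]),y+f(r[y-1,x],q,r[y+1,x])
q0,x0,y0=m(g[0])
for b in g[1:]:
    q,x,y=m(b);P=onz("scene",222,228,.084);Q=onz("scene",222+x-x0,228+y-y0,.084)
    print(round(q,3),((D@(Q-P)[:2])*1e3).round(2),((N@(Q-P)[:2])*1e3).round(2))
E
python3 -c "
from rig import *
s=state();print(s['t'],s['tool_pos'],s['ft_force'])"
```

```text
0.75 -3.85 -2.73
0.684 47.09 -2.92
0.966 1.17 0.35
19.65 [0.39379406 0.21148139 0.30212612] [ 0.33009482 -0.51299545  0.2566372 ]
```

```bash
python3 -c "
from rig import *
print(close_job())"
```

```text
the job is handed in; nothing more can be done
None
```

I reset the jig and handed the job in at about 20 s. The guard was pushed back to its stop, and both round keys were held fully down together for about 4 s. I let them come up, then pushed the guard closed and moved the arm clear.

**What the last checks showed**
- **Guard open:** it met a hard stop at about 7 N, under the 10 N that would slide the box. A match on the scene camera gave about 47 mm of travel against the nominal 48 mm.
- **Keys:** the fingertips sat at 47.0 mm with about 20 N total on both keys, which is the height of the hard stop. The square key looked untouched while they were down, and all three keys were up afterwards.
- **Guard closed:** it met a hard stop at about 7.7 N. The plate's front edge is at about -46.6 mm against a nominal -47 mm, and the guard sits about 1.2 mm further closed than at the start.
- **Surroundings:** between the first and last top pictures the box, ink pot, tape roll and cap moved less than 0.2 pixel.

**What disagreed**
- The two cameras differed by 3 to 5 mm on where the box lies sideways. I aimed for the keys between the two readings.
- The finger positions at the two stops fit 48 mm of travel only if the fingers are about 19 mm wide, not the 16 mm given for the pads.
- In the open-travel match, one of the two open pictures gave a clearly false result. The one I used was weak (score 0.68) and about 3 mm off sideways.

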